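Start the kitchen timer against the socket rail and leave it on the round tub

TASK

Start the kitchen timer for the round tub: slide it under the front edge of the wire shelf until its back is flat against the socket rail, so that it cannot skate away, and push its start key fully in for a moment. Then set the timer down gently, upright, in the middle of the round tub's lid, and let go. Work the key only while the timer is backed against the rail, and leave everything else on the table where it stands.

Things in the scene. Friction and masses are not known exactly. Their poses are not given: they have to be found in the camera images.
- timer_mid (a point): Centre of a loose white kitchen timer, 30 mm above its underside; it stands upright, 0.11 to 0.17 kg. A wedge: 64 mm deep (own x), 60 wide (y), 61 high (z). Own +x points to its flat upright back (x = +32 mm), -x to its low front edge (14 mm high). The face slopes up to the back at 43 deg from level, with a start key low down and a display above. Flat parallel sides at y = +-30 mm: pinch there.
- timer_back (a point): Middle of the timer's flat upright back, 32 mm behind its centre and 21 mm above its underside; axes as the timer's.
- key_top (a point): Top centre of the start key: a grey bar, 40 mm across the timer (own y) by 20 mm up the slope (own x), 8 mm proud of the sloping face. Own z is the outward normal of the face, 43 deg from vertical, leaning to the timer's front; the key goes in along -z.
- start_key (a joint): How far the start key is pushed in, in m: 0 is out, 0.005 is fully in. A spring returns it: 1.8 N starts it moving, 6 N holds it fully in.
- rail_face (a point): Middle of the front of a fixed light grey socket rail, 21 mm above the table; 300 mm long (own y), 42 mm high, flat and upright. Own +x points into it. The timer's back goes here, own x along this x. A white wire shelf, 360 mm wide, underside 135 mm above the table, juts out 35 mm ahead of this face: an upright gripper does not fit, so lean it 30 to 45 deg towards own -x.
- round_lid (a point): Centre of the flat top of the round food tub's blue lid, 150 mm across and 80 mm above the table. Full white tub, 0.9 kg, standing loose on the table.
- square_lid (a point): Centre of the flat top of the other tub's blue lid: an oblong tub 160 x 115 mm, 80 mm high, full, 0.9 kg, loose. Not to be used or shifted.
- salt: Glass salt shaker, 38 mm across, 75 mm tall, loose; stands about 40 mm ahead of the rail's front, 140 mm to the rail's +y side of its middle. Origin under its centre. Leave alone.
- remote: Grey remote control lying flat, 130 x 40 x 17 mm, loose; origin under its centre, long along its own x. To be left alone.
- tumbler: Empty clear plastic tumbler, 84 mm across the rim and 115 mm tall, loose, upright; origin under its centre. To be left alone.
- mug: White mug, 82 mm across and 95 mm tall with a handle, loose; origin under its centre. To be left alone.
There are look-alikes about, which are no part of the job. Of the things that look like the part that bears timer_mid, the smaller one is meant. Leave any red look-alike of the part that bears round_lid alone.

How it is judged:
By the outcome, as a careful person would: the job done as asked, in the order asked, and still so for the second after the job is handed in, with the robot touching nothing.
It also fails if it takes over 72 s, if anything falls off the work surface, if the arm or the gripper's body presses on something with over 40 N, if the wrist force passes 120 N, or if a joint passes its speed limit or range.

ROBOT

A 7-joint arm with a two-finger parallel gripper is mounted at the origin on the work surface. World frame = base frame: x ahead of the robot, y to its left, z up, the work surface at z = 0. Lengths are in m, angles in rad, forces in N, time in s.
With the tool pointing down it reaches from about 0.4 to 0.875 m from the base axis. Payload 19.3 kg.
Tool frame: the origin (TCP) lies between the finger pads; the fingertips stand 17 mm ahead of it and the grasp point (between the pads) lies 2 mm behind it; z points along the fingers, x is the direction in which the jaws open and shut, and the axes are right-handed (so a half turn about z gives the same grasp; the last joint's range is limited). The gripper opens to 85 mm and grips with 20 to 120 N. Pads are 22 mm wide; open, the fingers measure 114 mm over their backs; the gripper's body (76 mm by 85 mm) begins 54 mm behind the grasp point. The pads swing forward as they close: fully open they stand 13 mm farther back than shut.
Start: joints at [-1.224, 0.521, -0.036, 1.599, 0.021, 1.021, -0.113], TCP at [0.253, 0.571, 0.248] pointing down, gripper open.
Joint ranges: [-2.91, 2.91], [-0.3, 2.13], [-1.5, 1.42], [0.17, 2.43], [-1.26, 4.41], [0.16, 1.93], [-2.52, 2.52]. Speed limits (rad/s): [1.89, 1.89, 2.39, 2.39, 3.01, 3.01, 3.01].

INTERFACE

Orientations are given as [roll, pitch, yaw] about the fixed x, y, z axes, in that order (R = Rz(yaw) Ry(pitch) Rx(roll)).
In Python, from workcell import bot gives the robot as it stands. The module is installed in compiled form; this text tells all that it offers.
- The arm moves only by the tool arm_command, never from a script. Its argument "targets" is a list of rows, each a list of 6 numbers: the shift along the tool's x, y, z in mm, then the turn, a rotation vector about the tool's x, y, z in degrees. In form: [[x, y, z, wx, wy, wz], ...]. A call has 1 to 8 rows; each row shifts and turns the pose as measured when the row begins, along the tool's axes as they then stand; what a row does not reach is not made up. A row lasts 1/10 s, in which the tool goes at most 50 mm and 8.59 degrees, less where a joint would pass 70% of its speed; a pose out of reach is approached as far as the arm can. A call is refused whole if a number of a shift passes 50 or a number of a turn 8.59, either way. A call with a gripper value outside its range is refused whole. "grip" is the opening in per cent of the stroke, from 0 (shut) to 100 (fully open), set as the call begins (left out, the last holds). The fingers move at their own pace and stop on an object; "grip_force" is the grip in N (left out, the last holds). Time passes only in rows, so rows that do not move let the fingers close. It gives the time, the measured TCP pose, the force and the opening at its end, in the units of the state.
- bot.observe(): the state, without advancing time (a new reading comes with each control period).
- bot.grab_frame(name): name is "side" or "top" or "wrist"; returns a dict with "color" (384x512x3 uint8, red, green, blue), "depth" (384x512 float32, m along the optical axis (not along the pixel's ray), 0 where there is no reading), "fov_y" (degrees; the focal length in pixels is half the picture's height over the tangent of half this angle, whatever the lens; pixels are square), "cx", "cy" (the principal point, pixels), "R" (3x3) and "t" (3): a world point X has camera coordinates R X + t; the wrist camera has in their place "hand_eye" (4x4, takes a point from camera to tool coordinates, whose origin is the TCP and whose axes are the tool frame's). Camera axes: x right, y down, z forward; pixel columns grow to the right and rows downward; lengths in m; the calibration is good to about 2 mm. A picture is of the moment at which its call begins: read the wrist's pose just before it.
- bot.job_done(): hands the job in, once; it reports no verdict.
The state is a dict: "clock": time; "qpos": joint angles; "qd": joint speeds; "joint_efforts": joint torques, N m; "position": TCP position; "tool_rot": TCP orientation; "force": force on the tool from outside, world axes, zero at the start; "moment": the same for the moment, N m; "grip_width": finger opening in m.
Only numpy, scipy, OpenCV 4.12 (cv2) and the standard library are available. Lean on these libraries where they do the work, as an engineer would, in place of code of your own. Each camera call takes 0.05 s, during which the arm holds its last target. There are 200 camera calls.

## Working session

There is one attempt and no reset: what is moved stays moved. The work goes in short steps, Python scripts to look and compute and a tool call to move; the robot and the scene stay as the last step left them, time stands still between calls to the robot, and variables do not carry over. Pictures are saved under pics/ and viewed, about 8 in all and at most 12, crops included, and the job is handed in when it is done.

Besides the shell and the picture viewer there is one more tool, called after "Emit:" by a JSON object that holds its "op" and its "data". arm_command: Moves the arm, as the interface text tells. Its arguments: {"type":"object","properties":{"targets":{"type":"array"},"grip":{"type":"number"},"grip_force":{"type":"number"}},"required":["targets"]}

```bash
mkdir -p pics; cat > h.py <<'E'
import numpy as np, cv2
from scipy.spatial.transform import Rotation as Ro
from workcell import bot
def save(n,tag):
    s=bot.observe(); f=bot.grab_frame(n); f['s']=s
    np.save(f'pics/{tag}.npy',f,allow_pickle=True); cv2.imwrite(f'pics/{tag}.png',f['color'][:,:,::-1]); return f
def load(tag): return np.load(f'pics/{tag}.npy',allow_pickle=True).item()
def cam(f):
    h,w=f['depth'].shape; fl=h/2/np.tan(np.radians(f['fov_y'])/2)
    if 'R' in f: R=np.array(f['R']).T; c=-R@np.array(f['t'])
    else:
        H=np.array(f['hand_eye']); T=Ro.from_euler('xyz',f['s']['tool_rot']).as_matrix()
        R=T@H[:3,:3]; c=T@H[:3,3]+np.array(f['s']['position'])
    return fl,R,c
def cloud(f):
    fl,R,c=cam(f); h,w=f['depth'].shape; v,u=np.mgrid[:h,:w]; d=f['depth']
    P=np.stack([(u-f['cx'])/fl*d,(v-f['cy'])/fl*d,d],-1)@R.T+c
    P[d==0]=np.nan; return P
def ray(f,u,v,z):
    fl,R,c=cam(f); r=R@np.array([(u-f['cx'])/fl,(v-f['cy'])/fl,1]); return c+r*(z-c[2])/r[2]
E
python3 - <<'E'
from h import *
a=save('top','top0');b=save('side','side0')
cv2.imwrite('pics/both.png',cv2.resize(np.vstack([a['color'],b['color']])[:,:,::-1],None,fx=.78,fy=.78))
for f in(a,b):
    fl,R,c=cam(f);print(fl,c.round(3),R.round(2).tolist(),f['cx'],f['cy'],(f['depth']>0).mean())
s=bot.observe();print({k:np.round(v,3).tolist() for k,v in s.items()})
E
```

```text
355.2257371751567 [0.298 0.177 1.094] [[0.01, -0.98, 0.18], [-1.0, -0.01, -0.01], [0.01, -0.18, -0.98]] 253.50577115118145 192.58248060809797 0.9960835774739584
415.4741759777342 [-0.102 -0.613  0.915] [[0.8, -0.37, 0.47], [-0.6, -0.51, 0.62], [0.01, -0.77, -0.63]] 260.1306561074999 196.0372059549759 0.9957936604817709
{'clock': 0.1, 'qpos': [-1.224, 0.522, -0.036, 1.6, 0.021, 1.021, -0.113], 'qd': [0.001, -0.001, -0.001, -0.003, 0.003, 0.001, -0.0], 'joint_efforts': [0.005, -92.848, 1.985, -37.053, 0.018, 0.005, -0.0], 'position': [0.253, 0.571, 0.248], 'tool_rot': [3.142, 0.001, 1.154], 'force': [0.118, -0.056, 0.15], 'moment': [-0.015, 0.013, 0.018], 'grip_width': 0.085}
```

View pics/both.png

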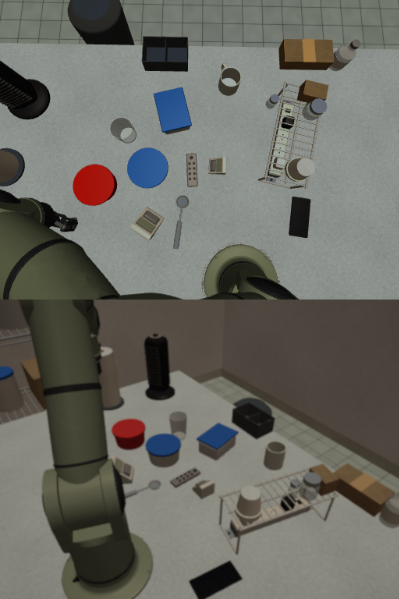

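Top view (display px): the timer candidates are a larger white wedge at (148,222) and a smaller one at (217,165). The blue round lid is at (148,168), the red look-alike at (94,185), and the shelf and rail around (290,135). I'll confirm in an enlarged crop and measure.

```bash
python3 - <<'E'
from h import *
a=load('top0');b=load('side0')
c1=cv2.resize(a['color'][90:310,150:430],(800,628))
c1=cv2.resize(a['color'][90:310,150:420],None,fx=2.2,fy=2.2,interpolation=cv2.INTER_CUBIC)
cv2.imwrite('pics/c1.png',c1[:,:,::-1])
c2=cv2.resize(b['color'][190:350,225:450],None,fx=3.5,fy=3.5,interpolation=cv2.INTER_CUBIC)
cv2.imwrite('pics/c2.png',c2[:,:,::-1])
P=cloud(a)
print('table z',np.nanmedian(P[200:260,330:340,2]))
for n,(u,v,r) in dict(small=(278,212,16),big=(190,285,24)).items():
    Q=P[v-r:v+r,u-r:u+r].reshape(-1,3); Q=Q[Q[:,2]>.012]
    box=cv2.minAreaRect((Q[:,:2]*1000).astype(np.float32)); print(n,len(Q),Q.max(0).round(3),box)
hsv=cv2.cvtColor(a['color'],cv2.COLOR_RGB2HSV)
m=cv2.inRange(hsv,(100,90,50),(125,255,255))
for c in cv2.findContours(m,0,2)[0]:
    if cv2.contourArea(c)>300:
        e=cv2.minAreaRect(c); k=np.zeros_like(m); cv2.drawContours(k,[c],-1,1,-1); Q=P[k>0]
        (x,y),r=cv2.minEnclosingCircle((Q[:,:2]*1000).astype(np.float32)); print('blue',e,np.nanmedian(Q,0).round(4),x,y,r, ray(a,*e[0],.08))
E
```

```text
table z -0.0008775078072256193
small 463 [0.462 0.12  0.065] ((431.18902587890625, 89.1709976196289), (63.553035736083984, 60.4228515625), 89.04704284667969)
big 1007 [0.272 0.404 0.086] ((214.9578399658203, 348.04144287109375), (80.37665557861328, 86.66743469238281), 58.13253402709961)
blue ((188.5, 214.5), (51.0, 51.0), 90.0) [0.414  0.3509 0.0795] 422.36322021484375 358.72418212890625 84.89845275878906 [0.41525195 0.35134723 0.08      ]
blue ((220.8245849609375, 140.1295166015625), (51.24755096435547, 38.421348571777344), 76.75948333740234) [0.6384 0.2652 0.0792] 640.0496826171875 265.453369140625 94.8769760131836 [0.63860528 0.26467707 0.08      ]
```

View pics/c1.png

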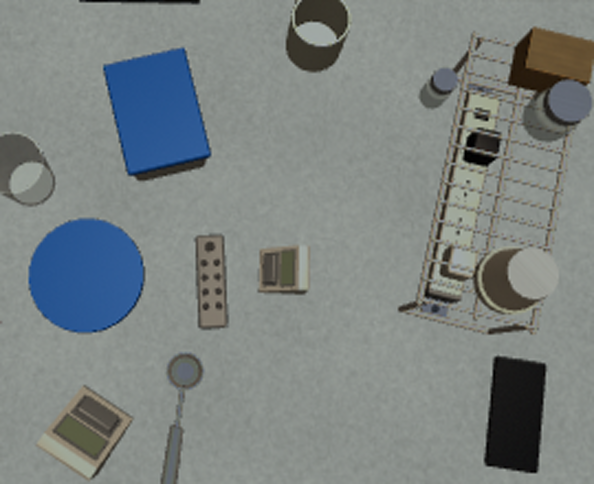

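View pics/c2.png

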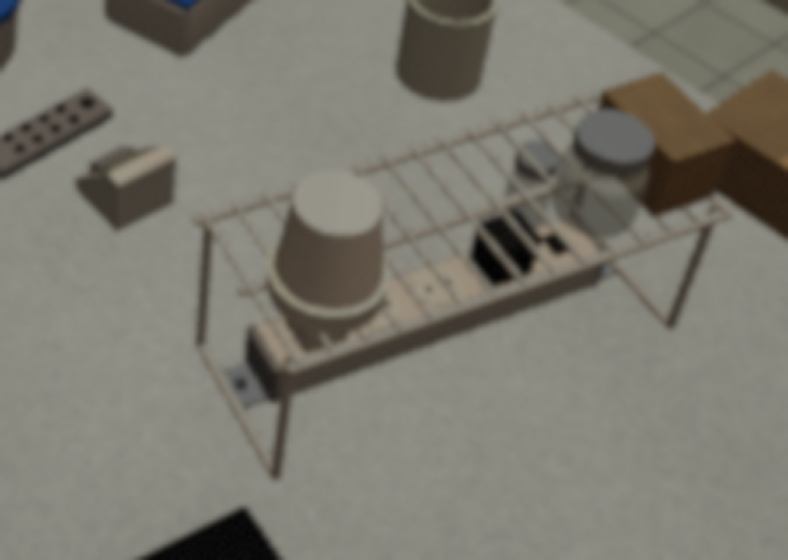

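The small wedge at full-picture px (278,212) measures about 64×60 mm, so it is the timer. The big one, at (190,285), is 80×87 mm. The timer's key faces image left and its ridge image right, so its back points roughly along -y, toward the rail. The rail is under the shelf's front wires, with plugs on it and the salt at the far end. Now I'll fit the rail and the timer axes.

```bash
python3 - <<'E'
from h import *
a=load('top0');b=load('side0')
P=cloud(a); S=P[95:250,325:430].reshape(-1,3)
for name,lo,hi in(('rail',.034,.050),('shelf',.128,.150)):
    Q=S[(S[:,2]>lo)&(S[:,2]<hi)]
    c=(Q[:,:2]*1000).astype(np.float32);print(name,len(Q),cv2.minAreaRect(c),np.median(Q,0).round(3))
# front of rail: cloud from side & top near z 0.01-0.05, binned in x: max y
Q=S[(S[:,2]>.034)&(S[:,2]<.050)]
xs=[];ys=[]
for x0 in np.arange(.34,.72,.02):
    q=Q[(Q[:,0]>x0)&(Q[:,0]<x0+.02)]
    if len(q)>5: xs.append(x0+.01);ys.append(np.percentile(q[:,1],[2,98]).round(4))
for x,y in zip(xs,ys):print(round(x,2),y)
Pb=cloud(b).reshape(-1,3)
sel=Pb[(abs(Pb[:,0]-.52)<.2)&(Pb[:,1]<-.02)&(Pb[:,1]>-.25)&(Pb[:,2]>.036)&(Pb[:,2]<.048)]
print('side rail top',cv2.minAreaRect((sel[:,:2]*1000).astype(np.float32)))
# tall things on rail
pl=S[(S[:,2]>.055)&(S[:,2]<.115)]
for x0 in np.arange(.34,.72,.02):
    q=pl[(pl[:,0]>x0)&(pl[:,0]<x0+.02)]
    if len(q)>4: print('plug',round(x0+.01,2),np.percentile(q[:,1],[2,98]).round(3),np.median(q[:,2]).round(3),len(q))
# timer: ridge points
T=P[190:235,255:305].reshape(-1,3);T=T[T[:,2]>.012]
top=T[T[:,2]>.054]; print('ridge',cv2.minAreaRect((top[:,:2]*1000).astype(np.float32)),np.median(top,0))
A=np.c_[T[:,:2],np.ones(len(T))]; m=(T[:,2]>.02)&(T[:,2]<.055)
T=T[m]; 
for _ in range(4):
    A=np.c_[T[:,:2],np.ones(len(T))];s=np.linalg.lstsq(A,T[:,2],rcond=None)[0]; r=abs(A@s-T[:,2]); T=T[r<max(.003,2*r.std())]
print('slope',s,'uphill dir deg',np.degrees(np.arctan2(s[1],s[0])))
E
```

```text
rail 986 ((539.1964721679688, -156.10252380371094), (126.64276123046875, 365.5699768066406), 82.70535278320312) [ 0.537 -0.158  0.041]
shelf 1617 ((537.4002685546875, -179.3884735107422), (151.11941528320312, 366.3642883300781), 76.22457885742188) [ 0.524 -0.161  0.143]
0.39 [-0.1497 -0.0721]
0.41 [-0.1521 -0.1062]
0.43 [-0.1309 -0.1106]
0.45 [-0.1267 -0.1155]
0.47 [-0.1683 -0.1221]
0.49 [-0.1718 -0.1259]
0.51 [-0.1758 -0.1316]
0.53 [-0.183  -0.1372]
0.55 [-0.1869 -0.1404]
0.57 [-0.1919 -0.1458]
0.59 [-0.1701 -0.1516]
0.61 [-0.166  -0.1542]
0.63 [-0.2062 -0.1602]
0.65 [-0.2112 -0.1667]
0.67 [-0.2141 -0.1188]
0.69 [-0.2161 -0.1123]
side rail top ((522.316650390625, -155.22760009765625), (128.6701202392578, 341.88671875), 85.10343933105469)
plug 0.35 [-0.198 -0.194] 0.083 23
plug 0.37 [-0.076 -0.072] 0.08 8
plug 0.39 [-0.073 -0.073] 0.082 5
plug 0.41 [-0.15  -0.132] 0.077 18
plug 0.43 [-0.155 -0.12 ] 0.085 85
plug 0.45 [-0.157 -0.123] 0.085 73
plug 0.57 [-0.191 -0.173] 0.073 25
plug 0.59 [-0.195 -0.158] 0.085 86
plug 0.61 [-0.195 -0.162] 0.085 59
plug 0.67 [-0.139 -0.121] 0.07 19
plug 0.69 [-0.146 -0.114] 0.073 78
plug 0.71 [-0.16  -0.117] 0.073 27
ridge ((431.2984619140625, 71.09591674804688), (26.561527252197266, 59.58328628540039), 88.73764038085938) [0.43108726 0.06973797 0.05860318]
slope [-0.00587033 -0.63105384  0.10483505] uphill dir deg -90.53297461629349
```

```bash
cat >> h.py <<'E'
def pose(p,yaw,lean,back=0):
    "grasp point at p, jaws along yaw, body leaning back; TCP pose"
    R=Ro.from_euler('xyz',[180-lean,0,yaw],degrees=True); return np.array(p)+R.as_matrix()[:,2]*(.002-back),R
def tl(o,psi,x,y,z):
    "local (own x at yaw psi) to world, mm->m"
    c,s=np.cos(np.radians(psi)),np.sin(np.radians(psi)); return np.array([o[0]+(c*x-s*y)/1e3,o[1]+(s*x+c*y)/1e3,z/1e3])
def rows(tp,tR,n=None,vmax=45,wmax=8.3):
    s=bot.observe(); p=np.array(s['position']); R=Ro.from_euler('xyz',s['tool_rot'])
    w=(R.inv()*tR).as_rotvec(degrees=True); d=np.linalg.norm(tp-p)*1e3
    N=n or int(np.ceil(max(d/vmax,np.linalg.norm(w)/wmax,1)))
    print('t',s['clock'],'dist',d.round(1),'ang',np.linalg.norm(w).round(1),'rows',N,'F',np.round(s['force'],1),'w',round(s['grip_width'],4))
    out=[]
    for k in range(N):
        a=R*Ro.from_rotvec(w*k/N,degrees=True); sh=a.inv().apply((tp-p)/N)*1e3
        out.append([round(float(x),1) for x in np.r_[sh,w/N]])
    for i in range(0,N,8): print(out[i:i+8])
E
python3 - <<'E'
from h import *
p,R=pose(tl((.431,.089),-90.5,5,0,32),-.5,43,back=.12); print(p)
rows(p,R)
E
```

```text
[0.43165864 0.16447293 0.11829974]
t 0.1 dist 462.8 ang 77.9 rows 11 F [ 0.1 -0.1  0.1] w 0.0851
[[-27.2, 29.8, 11.8, -3.4, -2.3, 5.8], [-23.6, 31.6, 14.7, -3.4, -2.3, 5.8], [-19.7, 32.8, 17.5, -3.4, -2.3, 5.8], [-15.7, 33.5, 20.1, -3.4, -2.3, 5.8], [-11.4, 33.5, 22.7, -3.4, -2.3, 5.8], [-7.2, 33.0, 25.1, -3.4, -2.3, 5.8], [-2.8, 31.9, 27.2, -3.4, -2.3, 5.8], [1.4, 30.3, 29.1, -3.4, -2.3, 5.8]]
[[5.5, 28.2, 30.8, -3.4, -2.3, 5.8], [9.5, 25.5, 32.1, -3.4, -2.3, 5.8], [13.2, 22.4, 33.1, -3.4, -2.3, 5.8]]
```

```bash
python3 - <<'E'
from h import *
p,R=pose(tl((.431,.089),-90.5,5,0,32),-.5,43,back=.12); p[2]+=.13
rows(p,R,16)
E
```

```text
t 0.1 dist 444.3 ang 77.9 rows 16 F [ 0.1 -0.1  0.1] w 0.0851
[[-18.7, 20.5, -0.0, -2.4, -1.6, 4.0], [-17.2, 21.7, 1.4, -2.4, -1.6, 4.0], [-15.7, 22.8, 2.7, -2.4, -1.6, 4.0], [-14.0, 23.7, 4.1, -2.4, -1.6, 4.0], [-12.2, 24.4, 5.4, -2.4, -1.6, 4.0], [-10.3, 24.9, 6.8, -2.4, -1.6, 4.0], [-8.4, 25.2, 8.0, -2.4, -1.6, 4.0], [-6.4, 25.4, 9.3, -2.4, -1.6, 4.0]]
[[-4.4, 25.3, 10.5, -2.4, -1.6, 4.0], [-2.3, 25.1, 11.6, -2.4, -1.6, 4.0], [-0.3, 24.7, 12.7, -2.4, -1.6, 4.0], [1.8, 24.1, 13.7, -2.4, -1.6, 4.0], [3.8, 23.3, 14.6, -2.4, -1.6, 4.0], [5.8, 22.4, 15.4, -2.4, -1.6, 4.0], [7.7, 21.3, 16.1, -2.4, -1.6, 4.0], [9.6, 20.0, 16.7, -2.4, -1.6, 4.0]]
```

Emit:
{"op": "arm_command", "data": {"targets": [[-18.7,20.5,0,-2.4,-1.6,4],[-17.2,21.7,1.4,-2.4,-1.6,4],[-15.7,22.8,2.7,-2.4,-1.6,4],[-14,23.7,4.1,-2.4,-1.6,4],[-12.2,24.4,5.4,-2.4,-1.6,4],[-10.3,24.9,6.8,-2.4,-1.6,4],[-8.4,25.2,8,-2.4,-1.6,4],[-6.4,25.4,9.3,-2.4,-1.6,4]], "grip": 100}}

```text
clock: 0.9
position: [0.3411, 0.3601, 0.2485]
tool_rot: [2.745, 0.12, 0.546]
force: [-0.0, -0.4, -0.9]
grip_width: 0.0855
```

Emit:
{"op": "arm_command", "data": {"targets": [[-4.4,25.3,10.5,-2.4,-1.6,4],[-2.3,25.1,11.6,-2.4,-1.6,4],[-0.3,24.7,12.7,-2.4,-1.6,4],[1.8,24.1,13.7,-2.4,-1.6,4],[3.8,23.3,14.6,-2.4,-1.6,4],[5.8,22.4,15.4,-2.4,-1.6,4],[7.7,21.3,16.1,-2.4,-1.6,4],[9.6,20,16.7,-2.4,-1.6,4]]}}

```text
clock: 1.7
position: [0.4243, 0.1457, 0.2558]
tool_rot: [2.35, -0.015, -0.06]
force: [0.9, -0.4, -1.4]
grip_width: 0.0857
```

```bash
python3 - <<'E'
from h import *
p,R=pose(tl((.431,.089),-90.5,5,0,32),-.5,43,back=.12); p[2]+=.13
rows(p,R); print(np.round(bot.observe()['qpos'],3),np.round(bot.observe()['tool_rot'],3))
f=save('wrist','w1'); f2=save('top','top1')
for g in(f,f2):
    P=cloud(g); T=P.reshape(-1,3); T=T[(abs(T[:,0]-.431)<.06)&(abs(T[:,1]-.089)<.06)&(T[:,2]>.012)&(T[:,2]<.08)]
    print(len(T), T[:,2].max() if len(T) else 0, cv2.minAreaRect((T[:,:2]*1000).astype(np.float32)) if len(T) else 0)
    top=T[T[:,2]>.056]
    if len(top): print('ridge',cv2.minAreaRect((top[:,:2]*1000).astype(np.float32)))
cv2.imwrite('pics/w1b.png',np.hstack([cv2.resize(g['color'],None,fx=.78,fy=.78) for g in(f,f2)])[:,:,::-1])
E
```

```text
t 1.7 dist 21.5 ang 3.9 rows 1 F [ 0.9 -0.4 -1.4] w 0.0857
[[6.1, -18.9, -8.4, 2.4, 1.4, -2.7]]
[-1.159  0.598  0.508  1.849  0.313  1.315 -0.883] [ 2.35  -0.015 -0.06 ]
5943 0.062409631534271676 ((430.41595458984375, 89.53289794921875), (63.34990310668945, 60.11342239379883), 88.4271240234375)
ridge ((429.75579833984375, 69.54927062988281), (23.05657196044922, 59.93952560424805), 88.93863677978516)
468 0.06437645306422435 ((430.711669921875, 89.19377899169922), (62.97666931152344, 60.73319625854492), 89.74768829345703)
ridge ((431.3523864746094, 69.09477233886719), (22.516258239746094, 59.652183532714844), 85.20489501953125)
```

View pics/w1b.png

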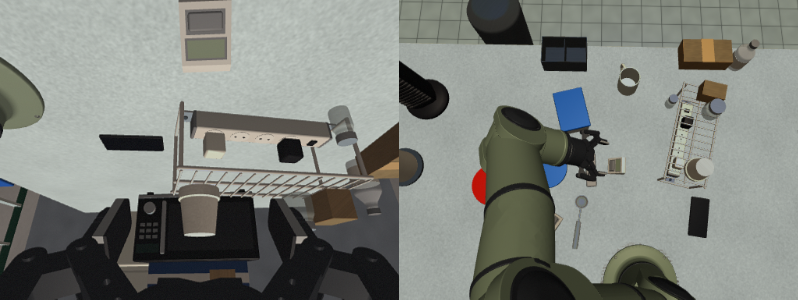

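```bash
python3 - <<'E'
from h import *
f=load('w1');P=cloud(f).reshape(-1,3);P=P[np.isfinite(P[:,0])]
T=P[(abs(P[:,0]-.431)<.025)&(abs(P[:,1]-.1)<.03)&(P[:,2]>.025)&(P[:,2]<.057)]
for _ in range(5):
    A=np.c_[T[:,:2],np.ones(len(T))];s=np.linalg.lstsq(A,T[:,2],rcond=None)[0];r=abs(A@s-T[:,2]);T=T[r<2*r.std()+.0003]
print('slope',s,len(T),np.degrees(np.arctan2(s[1],s[0])),np.degrees(np.arctan(np.hypot(*s[:2]))))
# key: points above face plane
U=P[(abs(P[:,0]-.431)<.04)&(abs(P[:,1]-.09)<.045)&(P[:,2]>.012)]
n=np.array([-s[0],-s[1],1]);n/=np.linalg.norm(n)
h=U@n-T.mean(0)@n; print('heights hist',np.histogram(h,np.arange(-.02,.016,.002)))
# rail front face
xr=np.array([-np.sin(np.radians(14.)),-np.cos(np.radians(14.))]);yr=np.array([-xr[1],xr[0]])
Q=P[(P[:,2]>.008)&(P[:,2]<.036)&(P[:,1]<-.08)&(P[:,0]>.36)&(P[:,0]<.72)]
m=np.array([.543,-.139]);d=Q[:,:2]-m;a=d@xr;b=d@yr
k=(abs(a)<.012)&(abs(b)<.17);fit=np.polyfit(b[k],a[k],1)
for _ in range(4):
    r=abs(np.polyval(fit,b)-a);kk=(r<.004)&(abs(b)<.17);fit=np.polyfit(b[kk],a[kk],1)
print('face',kk.sum(),fit,'tilt deg',np.degrees(fit[0]),'b range',np.percentile(b[kk],[0,1,99,100]).round(4))
# rail top extent
Q=P[(abs(P[:,2]-.042)<.004)];d=Q[:,:2]-m;a=d@xr;b=d@yr;k=(a>.003)&(a<.04)&(abs(b)<.2);print('top',k.sum(),np.percentile(b[k],[0,1,99,100]).round(4),a[k].max())
Q=P[(P[:,2]>.12)&(P[:,2]<.155)];d=Q[:,:2]-m;a=d@xr;b=d@yr;k=(abs(b)<.21)&(abs(a)<.2);print('shelf',np.percentile(a[k],[1,99]),np.percentile(b[k],[0,1,99,100]),np.percentile(Q[k,2],[2,98]))
Q=P[(P[:,2]>.015)&(P[:,2]<.09)];d=Q[:,:2]-m;a=d@xr;b=d@yr
for b0 in range(-16,17,2):
    k=(b>b0/100)&(b<b0/100+.02)&(a<.03)&(a>-.1)
    if k.sum()>9: print(b0,np.percentile(a[k],1).round(4),Q[k,2].max().round(3),end=' | ')
E
```

```text
slope [-0.02461902 -0.65491745  0.11628559] 1059 -92.15279335192896 33.24003259883349
heights hist (array([   0,    0,    0,   25,  413,  548,  413,  629,  732, 1347, 1608,
        227,    1,    0,    0,    0,    0]), array([-2.00000000e-02, -1.80000000e-02, -1.60000000e-02, -1.40000000e-02,
       -1.20000000e-02, -1.00000000e-02, -8.00000000e-03, -6.00000000e-03,
       -4.00000000e-03, -2.00000000e-03, -1.73472348e-17,  2.00000000e-03,
        4.00000000e-03,  6.00000000e-03,  8.00000000e-03,  1.00000000e-02,
        1.20000000e-02,  1.40000000e-02]))
face 2588 [-0.00611943  0.00236139] tilt deg -0.35061776343123363 b range [-0.1481 -0.1464  0.149   0.1534]
top 1871 [-0.1478 -0.1464  0.1487  0.1537] 0.03996100158825736
shelf [-0.03383191  0.11195584] [-0.18049508 -0.17611237  0.1789321   0.18564647] [0.12992876 0.15373995]
-16 0.0019 0.044 | -14 0.0019 0.087 | -12 0.0016 0.089 | -10 0.0015 0.089 | -8 0.0011 0.044 | -6 0.0015 0.044 | -4 0.001 0.044 | -2 0.001 0.044 | 0 0.0007 0.044 | 2 0.0007 0.044 | 4 0.0009 0.088 | 6 0.0006 0.089 | 8 0.0002 0.087 | 10 0.0002 0.047 | 12 -0.0609 0.077 | 14 -0.0614 0.076 | 16 -0.0267 0.09 |
```

```bash
python3 - <<'E'
from h import *
f=load('w1');P=cloud(f);C=f['color'].astype(int).mean(2);g=C[np.isfinite(P[:,:,0])]
Q=P.reshape(-1,3);C=C.reshape(-1)
ps=np.radians(-91.3);d=Q[:,:2]-[.4305,.0893];a=d@[np.cos(ps),np.sin(ps)]*1e3;b=d@[-np.sin(ps),np.cos(ps)]*1e3
for a0 in range(-34,34,2):
    k=(abs(b)<12)&(a>=a0)&(a<a0+2)&(Q[:,2]>.003)
    if k.sum()>3: print(a0+1,(np.median(Q[k,2])*1e3).round(1),'plane',round(14+(a0+33)*.9325,1),'col',C[k].mean().round(),k.sum())
p,R=pose(tl((.4305,.0893),-91.3,5,0,32),-1.3,43,back=.085);rows(p,R,6)
E
```

```text
-31 14.6 plane 14.9 col 119.0 67
-29 16.0 plane 16.8 col 164.0 95
-27 19.3 plane 18.7 col 128.0 162
-25 22.8 plane 20.5 col 117.0 236
-23 32.3 plane 22.4 col 103.0 110
-21 34.4 plane 24.3 col 104.0 93
-19 36.1 plane 26.1 col 104.0 85
-17 37.8 plane 28.0 col 105.0 99
-15 39.3 plane 29.9 col 109.0 72
-13 39.9 plane 31.7 col 115.0 50
-11 39.1 plane 33.6 col 101.0 16
-9 37.0 plane 35.4 col 101.0 35
-7 37.8 plane 37.3 col 107.0 68
-5 38.5 plane 39.2 col 159.0 77
-3 41.9 plane 41.0 col 123.0 131
-1 44.8 plane 42.9 col 112.0 86
1 46.8 plane 44.8 col 112.0 84
3 48.8 plane 46.6 col 112.0 90
5 50.7 plane 48.5 col 112.0 80
7 52.4 plane 50.4 col 112.0 82
9 54.6 plane 52.2 col 112.0 79
11 56.0 plane 54.1 col 111.0 70
13 57.4 plane 56.0 col 105.0 54
15 57.7 plane 57.8 col 143.0 41
17 58.7 plane 59.7 col 167.0 70
19 60.2 plane 61.6 col 169.0 70
21 61.1 plane 63.4 col 189.0 39
23 61.0 plane 65.3 col 191.0 41
25 61.2 plane 67.2 col 191.0 33
27 61.0 plane 69.0 col 190.0 35
29 61.0 plane 70.9 col 189.0 37
31 60.8 plane 72.7 col 189.0 8
t 1.8 dist 163.2 ang 3.5 rows 6 F [-0.2  0.6 -0.3] w 0.0853
[[0.8, -19.1, 19.3, 0.4, 0.2, -0.4], [0.8, -19.0, 19.5, 0.4, 0.2, -0.4], [0.9, -18.8, 19.6, 0.4, 0.2, -0.4], [1.0, -18.7, 19.8, 0.4, 0.2, -0.4], [1.0, -18.5, 19.9, 0.4, 0.2, -0.4], [1.1, -18.4, 20.0, 0.4, 0.2, -0.4]]
```

Emit:
{"op": "arm_command", "data": {"targets": [[0.8,-19.1,19.3,0.4,0.2,-0.4],[0.8,-19,19.5,0.4,0.2,-0.4],[0.9,-18.8,19.6,0.4,0.2,-0.4],[1,-18.7,19.8,0.4,0.2,-0.4],[1,-18.5,19.9,0.4,0.2,-0.4],[1.1,-18.4,20,0.4,0.2,-0.4],[0,0,0,0,0,0]]}}

```text
clock: 2.5
position: [0.431, 0.1445, 0.0856]
tool_rot: [2.397, 0.002, -0.012]
force: [0.1, -0.4, 1.1]
grip_width: 0.0855
```

```bash
python3 - <<'E'
from h import *
s=bot.observe();print(s['position'])
for bk in(.085,0):
    p,R=pose(tl((.4305,.0893),-91.3,5,0,32),-1.3,43,back=bk);print(p);rows(p,R,6)
E
```

```text
[0.43100323 0.14453502 0.08560701]
[0.4316708  0.14089258 0.09270236]
t 2.5 dist 8.0 ang 0.7 rows 6 F [ 0.1 -0.4  1.1] w 0.0855
[[0.1, 1.2, -0.5, -0.1, -0.1, 0.1], [0.1, 1.2, -0.5, -0.1, -0.1, 0.1], [0.1, 1.2, -0.5, -0.1, -0.1, 0.1], [0.1, 1.2, -0.5, -0.1, -0.1, 0.1], [0.1, 1.2, -0.5, -0.1, -0.1, 0.1], [0.1, 1.2, -0.5, -0.1, -0.1, 0.1]]
[0.43035562 0.08293764 0.03053729]
t 2.5 dist 82.6 ang 0.7 rows 6 F [ 0.1 -0.4  1.1] w 0.0855
[[0.0, 1.3, 13.7, -0.1, -0.1, 0.1], [0.0, 1.3, 13.7, -0.1, -0.1, 0.1], [0.1, 1.3, 13.7, -0.1, -0.1, 0.1], [0.1, 1.3, 13.7, -0.1, -0.1, 0.1], [0.1, 1.3, 13.7, -0.1, -0.1, 0.1], [0.1, 1.3, 13.7, -0.1, -0.1, 0.1]]
```

Emit:
{"op": "arm_command", "data": {"targets": [[0,7.5,0,-0.6,-0.4,0.4],[0,0,14,0,0,0],[0,0,14,0,0,0],[0,0,14,0,0,0],[0,0,12,0,0,0],[0,0,8,0,0,0],[0,0,4,0,0,0],[0,0,0,0,0,0]]}}

```text
clock: 3.3
position: [0.4322, 0.0935, 0.0495]
tool_rot: [2.388, -0.003, -0.023]
force: [-0.4, 0.2, -0.2]
grip_width: 0.0855
```

```bash
python3 - <<'E'
from h import *
p,R=pose(tl((.4305,.0893),-91.3,5,0,32),-1.3,43);print(p);rows(p,R,2)
E
```

```text
[0.43035562 0.08293764 0.03053729]
t 3.3 dist 21.8 ang 0.2 rows 2 F [-0.4  0.2 -0.2] w 0.0855
[[-0.8, -2.6, 10.5, 0.1, -0.0, -0.1], [-0.8, -2.6, 10.5, 0.1, -0.0, -0.1]]
```

Emit:
{"op": "arm_command", "data": {"targets": [[-0.8,-2.6,8,0,0,0],[-0.8,-2,8,0,0,0],[0,0,4,0,0,0],[0,0,0,0,0,0]]}}

```text
clock: 3.7
position: [0.4305, 0.0832, 0.0305]
tool_rot: [2.389, -0.004, -0.023]
force: [0.1, 0.1, 0.1]
grip_width: 0.0855
```

Emit:
{"op": "arm_command", "data": {"targets": [[0,0,0,0,0,0],[0,0,0,0,0,0],[0,0,0,0,0,0],[0,0,0,0,0,0],[0,0,0,0,0,0],[0,0,0,0,0,0],[0,0,0,0,0,0],[0,0,0,0,0,0]], "grip": 0, "grip_force": 30}}

```text
clock: 4.5
position: [0.4307, 0.0839, 0.0307]
tool_rot: [2.39, -0.004, -0.022]
force: [-0.9, 0.2, -0.3]
grip_width: 0.0596
```

```bash
python3 - <<'E'
from h import *
p,R=pose(tl((.4305,.0893),-91.3,5,0,32),-1.3,43);print(p);rows(p,R,1)
f=save('side','s1');cv2.imwrite('pics/s1c.png',cv2.resize(f['color'][150:340,190:440],None,fx=3,fy=3)[:,:,::-1])
E
```

```text
[0.43035562 0.08293764 0.03053729]
t 4.5 dist 1.0 ang 0.2 rows 1 F [-0.9  0.2 -0.3] w 0.0596
[[-0.4, 0.6, 0.7, 0.1, -0.2, -0.1]]
```

View pics/s1c.png

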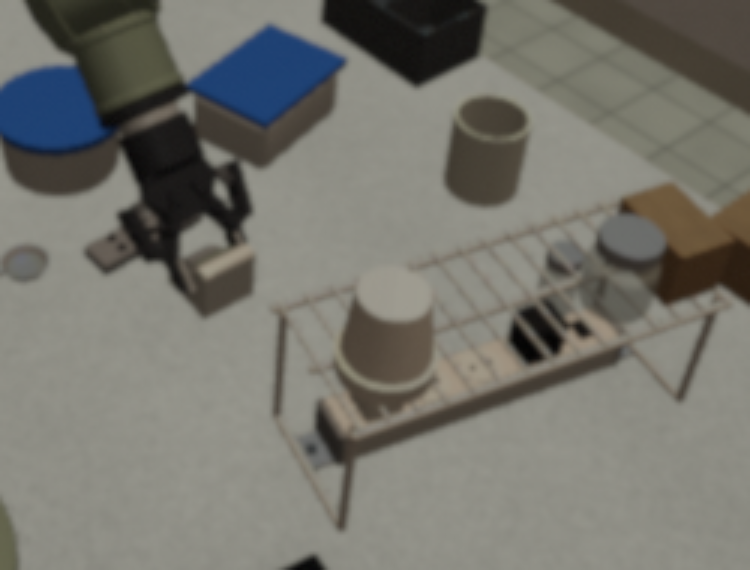

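```bash
cat >> h.py <<'E'
RM=(.5435,-.1410); RY=-103.65
def atrail(a,b,z0=0,gx=4.1,lean=None,gz=32):
    "timer centre at rail coords a,b mm, underside z0 mm"
    s=bot.observe(); L=180-np.degrees(s['tool_rot'][0])
    return pose(tl(RM,RY,a+gx,b,gz+z0),RY+90,43 if lean is None else lean)
E
python3 - <<'E'
from h import *
p,R=atrail(-75,0,6);print(p);rows(p,R,14)
E
```

```text
[ 0.55990982 -0.07342801  0.03653729]
t 4.55 dist 203.6 ang 12.4 rows 14 F [-0.2  0.3 -1.6] w 0.0595
[[9.5, 8.3, 7.3, 0.0, -0.6, 0.6], [9.6, 8.2, 7.2, 0.0, -0.6, 0.6], [9.8, 8.1, 7.0, 0.0, -0.6, 0.6], [10.0, 8.0, 6.9, 0.0, -0.6, 0.6], [10.1, 7.9, 6.8, 0.0, -0.6, 0.6], [10.3, 7.8, 6.7, 0.0, -0.6, 0.6], [10.5, 7.7, 6.6, 0.0, -0.6, 0.6], [10.6, 7.5, 6.5, 0.0, -0.6, 0.6]]
[[10.8, 7.4, 6.4, 0.0, -0.6, 0.6], [10.9, 7.3, 6.3, 0.0, -0.6, 0.6], [11.1, 7.2, 6.1, 0.0, -0.6, 0.6], [11.2, 7.1, 6.0, 0.0, -0.6, 0.6], [11.3, 6.9, 5.9, 0.0, -0.6, 0.6], [11.5, 6.8, 5.8, 0.0, -0.6, 0.6]]
```

Emit:
{"op": "arm_command", "data": {"targets": [[0,4.8,-5.1,0,0,0],[9.5,8,7.3,0,-0.6,0.6],[9.6,8,7.2,0,-0.6,0.6],[9.8,8,7,0,-0.6,0.6],[10,8,6.9,0,-0.6,0.6],[10.1,7.9,6.8,0,-0.6,0.6],[10.3,7.8,6.7,0,-0.6,0.6],[10.5,7.7,6.6,0,-0.6,0.6]]}}

```text
clock: 5.35
position: [0.5002, -0.0018, 0.0422]
tool_rot: [2.389, -0.001, -0.134]
force: [0.1, 0.5, -1.6]
grip_width: 0.0595
```

```bash
python3 - <<'E'
from h import *
p,R=atrail(-75,0,6);print(p);rows(p,R,7)
E
```

```text
[ 0.55990982 -0.07342801  0.03653729]
t 5.35 dist 93.4 ang 6.0 rows 7 F [ 0.1  0.5 -1.6] w 0.0595
[[9.8, 6.0, 6.7, 0.0, -0.6, 0.6], [10.0, 5.9, 6.6, 0.0, -0.6, 0.6], [10.1, 5.8, 6.5, 0.0, -0.6, 0.6], [10.2, 5.7, 6.4, 0.0, -0.6, 0.6], [10.3, 5.6, 6.3, 0.0, -0.6, 0.6], [10.5, 5.5, 6.2, 0.0, -0.6, 0.6], [10.6, 5.4, 6.1, 0.0, -0.6, 0.6]]
```

Emit:
{"op": "arm_command", "data": {"targets": [[9.8,6,6.7,0,-0.6,0.6],[10,5.9,6.6,0,-0.6,0.6],[10.1,5.8,6.5,0,-0.6,0.6],[10.2,5.7,6.4,0,-0.6,0.6],[10.3,5.6,6.3,0,-0.6,0.6],[8,5,5,0,-0.6,0.6],[5,3,3,0,-0.3,0.3],[0,0,0,0,0,0]]}}

```text
clock: 6.15
position: [0.5579, -0.0794, 0.0388]
tool_rot: [2.387, 0.001, -0.247]
force: [-0.1, 0.5, -1.6]
grip_width: 0.0602
```

```bash
python3 - <<'E'
from h import *
f=save('wrist','w2')
s=bot.observe();print(s['position'],np.round(s['qpos'],2))
p,R=atrail(-60,0,1);print(p);rows(p,R,2)
p,R=atrail(-32,0,1);print(p);rows(p,R,8)
# remeasure rail face from wrist here
P=cloud(f).reshape(-1,3);P=P[np.isfinite(P[:,0])]
c,n=np.cos(np.radians(RY)),np.sin(np.radians(RY));d=P[:,:2]-RM;a=d@[c,n];b=d@[-n,c]
k=(abs(a)<.01)&(abs(b)<.14)&(P[:,2]>.008)&(P[:,2]<.036)
print(k.sum(), np.polyfit(b[k],a[k],1) if k.sum()>50 else '', np.percentile(a[k],[5,50,95]) if k.sum() else '')
E
```

```text
[ 0.55761975 -0.07883298  0.03874945] [-0.62  1.02  0.49  1.75  0.31  0.86 -0.76]
[ 0.55636996 -0.08800434  0.03153729]
t 6.2 dist 11.7 ang 0.5 rows 2 F [-1.3 -0.2 -0.6] w 0.0593
[[0.5, 0.9, 5.8, 0.1, 0.2, -0.2], [0.5, 0.9, 5.8, 0.1, 0.2, -0.2]]
[ 0.54976224 -0.11521349  0.03153729]
t 6.2 dist 37.9 ang 0.5 rows 8 F [-1.3 -0.2 -0.6] w 0.0593
[[0.2, 2.8, 3.8, 0.0, 0.0, -0.0], [0.2, 2.8, 3.8, 0.0, 0.0, -0.0], [0.1, 2.8, 3.8, 0.0, 0.0, -0.0], [0.1, 2.8, 3.8, 0.0, 0.0, -0.0], [0.1, 2.8, 3.8, 0.0, 0.0, -0.0], [0.1, 2.8, 3.8, 0.0, 0.0, -0.0], [0.1, 2.8, 3.8, 0.0, 0.0, -0.0], [0.1, 2.8, 3.8, 0.0, 0.0, -0.0]]
9031 [0.00029831 0.00049745] [-0.00057765  0.00049368  0.00158058]
```

Emit:
{"op": "arm_command", "data": {"targets": [[0.5,0.9,5.5,0,0.2,-0.2],[0.5,0.9,5.5,0,0,0],[0,3.6,3.4,0,0,0],[0,3.6,3.4,0,0,0],[0,3.6,3.4,0,0,0],[0,2,1.9,0,0,0],[0,0,0,0,0,0]]}}

```text
clock: 6.9
position: [0.5509, -0.1051, 0.031]
tool_rot: [2.387, 0.002, -0.238]
force: [-0.1, 0.5, -0.8]
grip_width: 0.0591
```

```bash
python3 - <<'E'
from h import *
p,R=atrail(-31.5,0,0);print(p);rows(p,R,2)
E
```

```text
[ 0.54964424 -0.11569937  0.03053729]
t 6.9 dist 10.7 ang 0.2 rows 2 F [-0.1  0.5 -0.8] w 0.0591
[[0.7, 3.7, 3.8, 0.1, 0.0, 0.0], [0.7, 3.7, 3.8, 0.1, 0.0, 0.0]]
```

Emit:
{"op": "arm_command", "data": {"targets": [[0.7,2,2,0,0,0],[0.5,2,2,0,0,0],[0,1.5,1.5,0,0,0],[0,1,1,0,0,0],[0,0,0,0,0,0]]}}

```text
clock: 7.4
position: [0.5502, -0.1145, 0.0308]
tool_rot: [2.388, 0.002, -0.238]
force: [-0.9, 2.3, 0.7]
grip_width: 0.0594
```

Emit:
{"op": "arm_command", "data": {"targets": [[0,0.8,0.8,0,0,0],[0,0.8,0.8,0,0,0],[0,0,0,0,0,0]]}}

```text
clock: 7.7
position: [0.5502, -0.1143, 0.0308]
tool_rot: [2.391, 0.001, -0.236]
force: [-0.6, -0.5, -0.7]
grip_width: 0.0594
```

Emit:
{"op": "arm_command", "data": {"targets": [[0,2,1.9,0,0,0],[0,2,1.9,0,0,0],[0,2,1.9,0,0,0]]}}

```text
clock: 8.0
position: [0.5503, -0.1147, 0.0305]
tool_rot: [2.4, 0.0, -0.232]
force: [-4.9, 28.5, 21.2]
grip_width: 0.0598
```

```bash
python3 - <<'E'
from h import *
f=save('side','s2');g=load('s2')
p,R=atrail(-32,0,0);print(p,g['s']['position']);rows(p,R,1)
cv2.imwrite('pics/s2c.png',cv2.resize(f['color'][200:340,280:450],None,fx=4,fy=4,interpolation=cv2.INTER_CUBIC)[:,:,::-1])
E
```

```text
[ 0.54976224 -0.11521349  0.03053729] [ 0.55026989 -0.11474934  0.03053463]
t 8.05 dist 0.6 ang 0.6 rows 1 F [-3.7 26.4 16. ] w 0.0596
[[-0.4, 0.4, 0.3, -0.5, -0.3, 0.3]]
```

View pics/s2c.png

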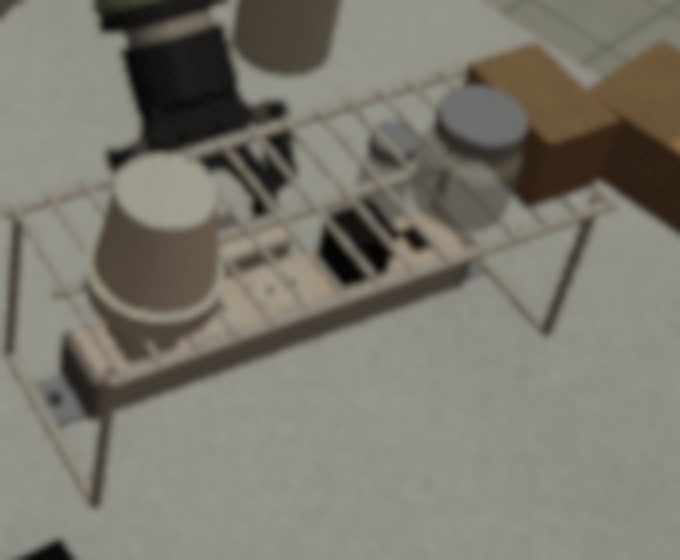

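The timer is backed against the rail: the pose matches contact and the reaction is 28 N. Now relax, release and back out.

Emit:
{"op": "arm_command", "data": {"targets": [[0,0,0,0,0,0],[0,0.4,0.3,0,0,0]]}}

```text
clock: 8.25
position: [0.5504, -0.1147, 0.0308]
tool_rot: [2.401, -0.0, -0.231]
force: [-0.1, 0.6, -1.2]
grip_width: 0.0594
```

Emit:
{"op": "arm_command", "data": {"targets": [[0,0,0,0,0,0],[0,0,0,0,0,0],[0,0,0,0,0,0],[0,0,0,0,0,0],[0,0,0,0,0,0]], "grip": 100}}

```text
clock: 8.75
position: [0.55, -0.1162, 0.0307]
tool_rot: [2.399, -0.0, -0.232]
force: [-0.7, 0.8, -1.0]
grip_width: 0.0855
```

Emit:
{"op": "arm_command", "data": {"targets": [[0,0,-4,0,0,0],[0,0,-10,0,0,0],[0,0,-15,0,0,0],[0,0,-18,0,0,0],[0,0,-18,0,0,0],[0,0,-15,0,0,0],[0,0,-8,0,0,0],[0,0,0,0,0,0]]}}

```text
clock: 9.55
position: [0.5649, -0.0531, 0.101]
tool_rot: [2.401, -0.0, -0.231]
force: [0.6, -0.5, 0.1]
grip_width: 0.0855
```

Emit:
{"op": "arm_command", "data": {"targets": [[0,0,0,0,0,0],[0,0,0,0,0,0],[0,0,0,0,0,0],[0,0,0,0,0,0],[0,0,0,0,0,0],[0,0,0,0,0,0],[0,0,0,0,0,0]], "grip": 0}}

```text
clock: 10.25
position: [0.5636, -0.055, 0.0997]
tool_rot: [2.398, 0.002, -0.233]
force: [0.7, 0.0, 0.6]
grip_width: -0.0
```

```bash
python3 - <<'E'
from h import *
f=save('wrist','w3');s=f['s'];print(s['position'],s['grip_width'])
cv2.imwrite('pics/w3s.png',f['color'][:,:,::-1])
P=cloud(f);Q=P.reshape(-1,3);C=f['color'].astype(int).mean(2).reshape(-1)
c,n=np.cos(np.radians(RY)),np.sin(np.radians(RY));d=Q[:,:2]-RM;a=d@[c,n]*1e3;b=d@[-n,c]*1e3
for a0 in range(-66,4,3):
    k=(abs(b)<12)&(a>=a0)&(a<a0+3)&(Q[:,2]>.003)&(Q[:,2]<.08)
    if k.sum()>3: print(a0+1.5,(np.median(Q[k,2])*1e3).round(1),C[k].mean().round(),end=' | ')
k=(a>-64)&(a<-2)&(abs(b)<50)&(Q[:,2]>.01)&(Q[:,2]<.066);print(cv2.minAreaRect(np.c_[a,b][k].astype(np.float32)))
k=(a>-20)&(a<2)&(abs(b)<50)&(Q[:,2]>.056)&(Q[:,2]<.066);print('top',k.sum(),cv2.minAreaRect(np.c_[a,b][k].astype(np.float32)),np.percentile(a[k],[1,99]))
E
```

```text
[ 0.56359107 -0.05504376  0.09970202] -1.4172661534541002e-06
-64.5 9.5 86.0 | -61.5 16.8 134.0 | -58.5 25.0 102.0 | -55.5 32.9 102.0 | -52.5 36.0 107.0 | -49.5 38.7 111.0 | -46.5 39.7 112.0 | -40.5 37.9 109.0 | -37.5 40.1 129.0 | -34.5 44.5 111.0 | -31.5 47.6 116.0 | -28.5 50.6 117.0 | -25.5 53.3 118.0 | -22.5 56.0 118.0 | -19.5 57.4 113.0 | -16.5 57.9 145.0 | -13.5 60.8 170.0 | -10.5 61.0 181.0 | -7.5 61.1 183.0 | ((-33.24127197265625, -0.48439788818359375), (60.2672119140625, 61.506309509277344), 89.98110961914062)
top 714 ((-11.421587944030762, -0.5702285766601562), (17.42864418029785, 60.06544876098633), 0.4143920838832855) [-19.89044351  -3.23698117]
```

View pics/w3s.png

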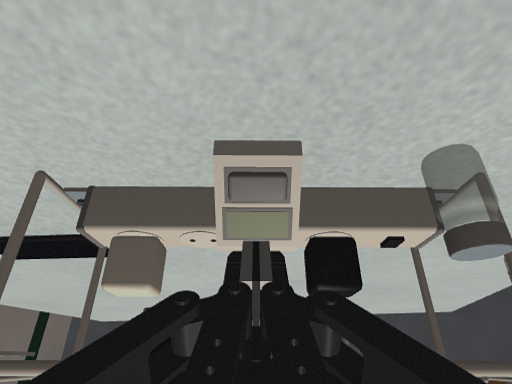

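```bash
python3 - <<'E'
from h import *
for off in(12,0):
    key=tl(RM,RY,-50,-.5,38); R=Ro.from_euler('xyz',[137,0,RY+90],degrees=True)
    p=key-R.as_matrix()[:,2]*(17+off)/1e3;print(p);rows(p,R,6)
E
```

```text
[ 0.55948104 -0.0730749   0.05920926]
t 10.3 dist 44.5 ang 0.5 rows 6 F [-0.9  0.4  0.3] w -0.0002
[[0.0, -2.3, 7.1, -0.1, -0.0, 0.0], [0.0, -2.3, 7.1, -0.1, -0.0, 0.0], [0.0, -2.3, 7.1, -0.1, -0.0, 0.0], [0.0, -2.3, 7.0, -0.1, -0.0, 0.0], [0.0, -2.3, 7.0, -0.1, -0.0, 0.0], [0.0, -2.3, 7.0, -0.1, -0.0, 0.0]]
[ 0.5575497  -0.08102773  0.05043301]
t 10.3 dist 56.0 ang 0.5 rows 6 F [-0.9  0.4  0.3] w -0.0002
[[0.0, -2.3, 9.1, -0.1, -0.0, 0.0], [0.0, -2.3, 9.1, -0.1, -0.0, 0.0], [0.0, -2.3, 9.1, -0.1, -0.0, 0.0], [0.0, -2.3, 9.0, -0.1, -0.0, 0.0], [0.0, -2.3, 9.0, -0.1, -0.0, 0.0], [0.0, -2.3, 9.0, -0.1, -0.0, 0.0]]
```

Emit:
{"op": "arm_command", "data": {"targets": [[0,-5,3,0,0,0],[0,-5,9,0,0,0],[0,-3.5,10,-0.2,0,0],[0,0,9,-0.2,0,0],[0,0,6,0,0,0],[0,0,2,0,0,0],[0,0,0,0,0,0]]}}

```text
clock: 11.0
position: [0.5587, -0.0731, 0.0576]
tool_rot: [2.39, 0.003, -0.234]
force: [-0.5, -0.2, 0.2]
grip_width: -0.0002
```

```bash
python3 - <<'E'
from h import *
for off in(0,-5):
    key=tl(RM,RY,-50,-.5,38); R=Ro.from_euler('xyz',[137,0,RY+90],degrees=True)
    p=key-R.as_matrix()[:,2]*(17+off)/1e3;print(p);rows(p,R,1)
E
```

```text
[ 0.5575497  -0.08102773  0.05043301]
t 11.0 dist 10.8 ang 0.3 rows 1 F [-0.5 -0.2  0.2] w -0.0002
[[0.7, 1.0, 10.7, 0.1, -0.1, 0.3]]
[ 0.55674497 -0.08434141  0.04677624]
t 11.0 dist 15.7 ang 0.3 rows 1 F [-0.5 -0.2  0.2] w -0.0002
[[0.7, 1.0, 15.7, 0.1, -0.1, 0.3]]
```

Emit:
{"op": "arm_command", "data": {"targets": [[0.4,0.5,3,0,0,0],[0.3,0.3,3,0,0,0],[0,0,2,0,0,0],[0,0,1.5,0,0,0]]}}

```text
clock: 11.4
position: [0.5582, -0.0804, 0.0514]
tool_rot: [2.391, 0.002, -0.233]
force: [0.4, 0.1, -0.7]
grip_width: 0.0002
```

Emit:
{"op": "arm_command", "data": {"targets": [[0,0,1.5,0,0,0],[0,0,1.5,0,0,0]]}}

```text
clock: 11.6
position: [0.5578, -0.0823, 0.0492]
tool_rot: [2.391, 0.002, -0.233]
force: [-2.0, 1.0, 3.1]
grip_width: -0.0001
```

Emit:
{"op": "arm_command", "data": {"targets": [[0,0,1.5,0,0,0],[0,0,1.5,0,0,0]]}}

```text
clock: 11.8
position: [0.5573, -0.0843, 0.0471]
tool_rot: [2.391, 0.001, -0.233]
force: [-0.6, 2.7, 5.2]
grip_width: -0.0003
```

Emit:
{"op": "arm_command", "data": {"targets": [[0,0,1.5,0,0,0],[0,0,1.5,0,0,0]]}}

```text
clock: 12.0
position: [0.5575, -0.0852, 0.0464]
tool_rot: [2.391, 0.001, -0.233]
force: [-6.4, 23.5, 36.1]
grip_width: 0.0003
```

Emit:
{"op": "arm_command", "data": {"targets": [[0,0,2,0,0,0],[0,0,1.5,0,0,0],[0,0,1.5,0,0,0]]}}

```text
clock: 12.3
position: [0.5575, -0.085, 0.0465]
tool_rot: [2.391, -0.001, -0.232]
force: [-6.4, 16.2, 26.1]
grip_width: -0.0001
```

The key is against its stop: the force jumped from 6 N to over 30 N at about 5 mm of travel and was held for about 0.3 s. Back off, open and look.

Emit:
{"op": "arm_command", "data": {"targets": [[0,0,-2,0,0,0],[0,0,-5,0,0,0],[0,0,-10,0,0,0],[0,0,-15,0,0,0],[0,0,-15,0,0,0],[0,0,-12,0,0,0],[0,5,-6,0,0,0],[0,0,0,0,0,0]]}}

```text
clock: 13.1
position: [0.5676, -0.0425, 0.1011]
tool_rot: [2.392, -0.001, -0.231]
force: [0.8, 0.5, -0.1]
grip_width: 0.0001
```

Emit:
{"op": "arm_command", "data": {"targets": [[0,0,0,0,0,0],[0,0,0,0,0,0],[0,0,0,0,0,0],[0,0,0,0,0,0],[0,0,0,0,0,0]], "grip": 100}}

```text
clock: 13.6
position: [0.5666, -0.044, 0.1002]
tool_rot: [2.39, 0.0, -0.233]
force: [0.2, 1.0, -0.4]
grip_width: 0.0724
```

```bash
python3 - <<'E'
from h import *
f=save('wrist','w4');s=f['s'];print(s['position'],s['grip_width'])
P=cloud(f);Q=P.reshape(-1,3)
c,n=np.cos(np.radians(RY)),np.sin(np.radians(RY));d=Q[:,:2]-RM;a=d@[c,n]*1e3;b=d@[-n,c]*1e3
for a0 in range(-66,4,3):
    k=(abs(b)<12)&(a>=a0)&(a<a0+3)&(Q[:,2]>.003)&(Q[:,2]<.08)
    if k.sum()>3: print(a0+1.5,(np.median(Q[k,2])*1e3).round(1),end=' | ')
k=(a>-20)&(a<2)&(abs(b)<50)&(Q[:,2]>.056)&(Q[:,2]<.066);print('top',k.sum(),cv2.minAreaRect(np.c_[a,b][k].astype(np.float32)),np.percentile(a[k],[1,99]))
p,R=atrail(-32,-.5,0);R=Ro.from_euler('xyz',[137,0,RY+90],degrees=True);print(p);rows(p,R,8)
a=load('top0'); h=cv2.cvtColor(a['color'],cv2.COLOR_RGB2HSV);m=cv2.inRange(h,(100,90,50),(125,255,255));cs=[c for c in cv2.findContours(m,0,2)[0] if cv2.contourArea(c)>300]
c=max(cs,key=lambda c:cv2.boundingRect(c)[1]);t,_,_=cv2.fitEllipse(c)[0:3];print('lid',t,ray(a,*t,.08),ray(a,*t,.076),cv2.fitEllipse(c))
a=load('top0');b_=load('side0')
h=cv2.cvtColor(b_['color'],cv2.COLOR_RGB2HSV);m=cv2.inRange(h,(100,90,50),(125,255,255));P=cloud(b_);P[m==0]=np.nan;Q=P.reshape(-1,3);Q=Q[np.isfinite(Q[:,0])];Q=Q[(Q[:,2]>.075)&(np.hypot(Q[:,0]-.415,Q[:,1]-.35)<.1)];print('side lid',cv2.minEnclosingCircle((Q[:,:2]*1000).astype(np.float32)),np.median(Q,0))
E
```

```text
[ 0.56662576 -0.04399882  0.10018274] 0.07240495072325547
-64.5 9.3 | -61.5 15.8 | -58.5 25.5 | -55.5 32.5 | -52.5 35.6 | -49.5 38.3 | -46.5 39.6 | -40.5 38.1 | -37.5 39.8 | -34.5 44.0 | -31.5 47.1 | -28.5 50.1 | -25.5 52.9 | -22.5 55.5 | -19.5 57.4 | -16.5 58.7 | -13.5 60.5 | -10.5 61.1 | -7.5 61.1 | -4.5 61.1 | -1.5 60.8 | top 934 ((-10.963505744934082, -0.4618244171142578), (60.091331481933594, 18.068500518798828), 89.96432495117188) [-19.88935987  -2.74643626]
[ 0.54927636 -0.1150955   0.03053729]
t 13.65 dist 101.0 ang 0.3 rows 8 F [ 0.7  0.3 -0.6] w 0.0787
[[-0.1, 0.7, 12.6, 0.0, -0.0, 0.0], [-0.1, 0.7, 12.6, 0.0, -0.0, 0.0], [-0.0, 0.7, 12.6, 0.0, -0.0, 0.0], [-0.0, 0.7, 12.6, 0.0, -0.0, 0.0], [-0.0, 0.7, 12.6, 0.0, -0.0, 0.0], [-0.0, 0.8, 12.6, 0.0, -0.0, 0.0], [-0.0, 0.8, 12.6, 0.0, -0.0, 0.0], [-0.0, 0.8, 12.6, 0.0, -0.0, 0.0]]
lid (188.75302124023438, 214.88507080078125) [0.41415312 0.35057869 0.08      ] [0.4146109  0.35126475 0.076     ] ((188.75302124023438, 214.88507080078125), (50.5020751953125, 52.05389404296875), 57.10496520996094)
side lid ((413.4398498535156, 347.2244567871094), 76.08348846435547) [0.41124011 0.34397986 0.08018913]
```

Timer unmoved, key sprung back. Re-grasp.

Emit:
{"op": "arm_command", "data": {"targets": [[0,2,10,0,0,0],[0,2,14,0,0,0],[0,2,16,0,0,0],[0,0,16,0,0,0],[0,0,14,0,0,0],[0,0,12,0,0,0],[0,0,6,0,0,0],[0,0,0,0,0,0]]}}

```text
clock: 14.45
position: [0.5496, -0.1125, 0.0355]
tool_rot: [2.39, 0.001, -0.234]
force: [-0.1, -0.1, -1.1]
grip_width: 0.0854
```

```bash
python3 - <<'E'
from h import *
p,R=atrail(-32,-.5,0);R=Ro.from_euler('xyz',[137,0,RY+90],degrees=True);print(p);rows(p,R,1)
E
```

```text
[ 0.54927636 -0.1150955   0.03053729]
t 14.45 dist 5.7 ang 0.3 rows 1 F [-0.1 -0.1 -1.1] w 0.0854
[[0.3, -1.5, 5.5, 0.1, -0.1, 0.3]]
```

Emit:
{"op": "arm_command", "data": {"targets": [[0,-1,3.5,0,0,0],[0,0,1,0,0,0],[0,0,0,0,0,0]]}}

```text
clock: 14.75
position: [0.5497, -0.1141, 0.0317]
tool_rot: [2.391, 0.001, -0.233]
force: [-0.2, 0.0, 0.4]
grip_width: 0.0853
```

Emit:
{"op": "arm_command", "data": {"targets": [[0,0,0,0,0,0],[0,0,0,0,0,0],[0,0,0,0,0,0],[0,0,0,0,0,0],[0,0,0,0,0,0],[0,0,0,0,0,0],[0,0,0,0,0,0]], "grip": 0, "grip_force": 30}}

```text
clock: 15.45
position: [0.5503, -0.1131, 0.0321]
tool_rot: [2.392, -0.0, -0.231]
force: [1.0, 0.6, -0.7]
grip_width: 0.0594
```

```bash
python3 - <<'E'
from h import *
p,R=atrail(-32,-.5,0);rows(p,R,1)
# out: lift 3, back 90, then up
p,R=atrail(-125,0,12);rows(p,R,7)
E
```

```text
t 15.45 dist 2.8 ang 0.4 rows 1 F [ 1.   0.6 -0.7] w 0.0594
[[-0.5, 0.6, 2.6, -0.0, -0.3, 0.3]]
t 15.45 dist 91.4 ang 0.4 rows 7 F [ 1.   0.6 -0.7] w 0.0594
[[0.1, -8.5, -9.9, -0.0, -0.0, 0.0], [0.1, -8.5, -9.9, -0.0, -0.0, 0.0], [0.1, -8.5, -9.9, -0.0, -0.0, 0.0], [0.0, -8.5, -9.9, -0.0, -0.0, 0.0], [0.0, -8.5, -9.9, -0.0, -0.0, 0.0], [0.0, -8.5, -9.9, -0.0, -0.0, 0.0], [0.0, -8.5, -9.9, -0.0, -0.0, 0.0]]
```

Emit:
{"op": "arm_command", "data": {"targets": [[0,0,-4,0,0,0],[0,-6,-9,0,0,0],[0,-8.5,-9.9,0,0,0],[0,-8.5,-9.9,0,0,0],[0,-8.5,-9.9,0,0,0],[0,-8.5,-9.9,0,0,0],[0,-8.5,-9.9,0,0,0],[0,-4,-10,0,0,0]]}}

```text
clock: 16.25
position: [0.572, -0.0191, 0.0502]
tool_rot: [2.393, 0.0, -0.23]
force: [-0.8, -0.5, -1.8]
grip_width: 0.0597
```

```bash
python3 - <<'E'
from h import *
s=bot.observe();print(s['position'],s['grip_width'],s['qpos'])
# place: choose yaw; own x of timer at yaw -> try yaw tool 30 (radial 40)
p,R=pose(tl((.414,.350),-60,1.9,0,80+33.6+80),30,43);print(p);rows(p,R,16)
E
```

```text
[ 0.5719757  -0.01906014  0.05018072] 0.05972155590220857 [-0.67802352  1.00769266  0.4672928   1.67725883  0.27643559  0.96130262
 -0.76805175]
[0.415632   0.3471733  0.19213729]
t 16.25 dist 422.8 ang 43.2 rows 16 F [-0.8 -0.5 -1.8] w 0.0597
[[-14.7, -8.6, -20.1, -0.0, 1.8, -2.0], [-13.8, -9.1, -20.6, -0.0, 1.8, -2.0], [-12.8, -9.6, -21.0, -0.0, 1.8, -2.0], [-11.8, -10.0, -21.4, -0.0, 1.8, -2.0], [-10.7, -10.4, -21.8, -0.0, 1.8, -2.0], [-9.7, -10.8, -22.1, -0.0, 1.8, -2.0], [-8.6, -11.1, -22.4, -0.0, 1.8, -2.0], [-7.5, -11.3, -22.7, -0.0, 1.8, -2.0]]
[[-6.3, -11.6, -22.9, -0.0, 1.8, -2.0], [-5.2, -11.8, -23.1, -0.0, 1.8, -2.0], [-4.0, -11.9, -23.2, -0.0, 1.8, -2.0], [-2.9, -12.0, -23.3, -0.0, 1.8, -2.0], [-1.7, -12.1, -23.4, -0.0, 1.8, -2.0], [-0.5, -12.2, -23.5, -0.0, 1.8, -2.0], [0.6, -12.1, -23.5, -0.0, 1.8, -2.0], [1.8, -12.1, -23.4, -0.0, 1.8, -2.0]]
```

Emit:
{"op": "arm_command", "data": {"targets": [[0,20,-22,0,0,0],[0,20,-22,0,0,0],[0,20,-22,0,0,0],[0,20,-22,0,0,0],[0,10,-11,0,0,0],[0,0,0,0,0,0]]}}

```text
clock: 16.85
position: [0.5729, -0.0133, 0.1896]
tool_rot: [2.393, 0.001, -0.228]
force: [0.1, 0.4, -2.4]
grip_width: 0.0594
```

```bash
python3 - <<'E'
from h import *
s=bot.observe();print(s['position'],s['grip_width'])
p,R=pose(tl((.414,.350),-60,1.9,0,80+33.6+60),30,43);print(p);rows(p,R,16)
E
```

```text
[ 0.57294824 -0.01334165  0.18957515] 0.059408665754073886
[0.415632   0.3471733  0.17213729]
t 16.85 dist 393.7 ang 43.1 rows 16 F [ 0.1  0.4 -2.4] w 0.0594
[[-14.7, -15.2, -12.6, -0.0, 1.8, -2.0], [-13.7, -15.7, -13.1, -0.0, 1.8, -2.0], [-12.8, -16.1, -13.5, -0.0, 1.8, -2.0], [-11.8, -16.6, -13.9, -0.0, 1.8, -2.0], [-10.7, -16.9, -14.3, -0.0, 1.8, -2.0], [-9.7, -17.3, -14.6, -0.0, 1.8, -2.0], [-8.6, -17.6, -14.9, -0.0, 1.8, -2.0], [-7.5, -17.9, -15.1, -0.0, 1.8, -2.0]]
[[-6.4, -18.1, -15.4, -0.0, 1.8, -2.0], [-5.3, -18.3, -15.6, -0.0, 1.8, -2.0], [-4.2, -18.5, -15.7, -0.0, 1.8, -2.0], [-3.0, -18.6, -15.8, -0.0, 1.8, -2.0], [-1.9, -18.7, -15.9, -0.0, 1.8, -2.0], [-0.7, -18.7, -16.0, -0.0, 1.8, -2.0], [0.4, -18.7, -16.0, -0.0, 1.8, -2.0], [1.6, -18.7, -15.9, -0.0, 1.8, -2.0]]
```

Emit:
{"op": "arm_command", "data": {"targets": [[-14.7,-15.2,-12.6,0,1.8,-2],[-13.7,-15.7,-13.1,0,1.8,-2],[-12.8,-16.1,-13.5,0,1.8,-2],[-11.8,-16.6,-13.9,0,1.8,-2],[-10.7,-16.9,-14.3,0,1.8,-2],[-9.7,-17.3,-14.6,0,1.8,-2],[-8.6,-17.6,-14.9,0,1.8,-2],[-7.5,-17.9,-15.1,0,1.8,-2]]}}

```text
clock: 17.65
position: [0.489, 0.1698, 0.1727]
tool_rot: [2.389, 0.015, 0.155]
force: [0.9, 0.8, -1.2]
grip_width: 0.0591
```

```bash
python3 - <<'E'
from h import *
s=bot.observe();print(s['position'],s['grip_width'])
p,R=pose(tl((.414,.350),-60,1.9,0,80+33.6+50),30,43);print(p);rows(p,R,8)
E
```

```text
[0.48897144 0.16978161 0.17273391] 0.059090660997031835
[0.415632   0.3471733  0.16213729]
t 17.65 dist 192.2 ang 21.1 rows 8 F [ 0.9  0.8 -1.2] w 0.0591
[[-5.6, -18.0, -14.9, -0.0, 1.9, -1.9], [-4.5, -18.2, -15.1, -0.0, 1.9, -1.9], [-3.4, -18.3, -15.2, -0.0, 1.9, -1.9], [-2.4, -18.4, -15.3, -0.0, 1.9, -1.9], [-1.3, -18.4, -15.4, -0.0, 1.9, -1.9], [-0.2, -18.5, -15.4, -0.0, 1.9, -1.9], [1.0, -18.4, -15.4, -0.0, 1.9, -1.9], [2.1, -18.4, -15.3, -0.0, 1.9, -1.9]]
```

Emit:
{"op": "arm_command", "data": {"targets": [[-5.6,-17.5,-15.5,0,1.9,-1.9],[-4.5,-18,-15.3,0,1.9,-1.9],[-3.4,-18,-15.2,0,1.9,-1.9],[-2.4,-18,-15.3,0,1.9,-1.9],[-1.3,-17,-15,0,1.9,-1.9],[0,-14,-12,0,1.9,-1.9],[0,-9,-7,0,1.9,-1.9],[0,0,0,0,0,0]]}}

```text
clock: 18.45
position: [0.4232, 0.314, 0.1569]
tool_rot: [2.39, 0.013, 0.506]
force: [0.0, 0.8, -0.5]
grip_width: 0.0596
```

```bash
python3 - <<'E'
from h import *
s=bot.observe();print(s['position'],s['grip_width'])
for h in(30,):
    p,R=pose(tl((.414,.350),-60,1.9,0,80+33.6+h),30,43);print(p);rows(p,R,4)
f=save('side','s3');P=cloud(f);h=cv2.cvtColor(f['color'],cv2.COLOR_RGB2HSV);m=cv2.inRange(h,(100,90,50),(125,255,255));c=max([c for c in cv2.findContours(m,0,2)[0]],key=lambda c:-cv2.boundingRect(c)[0] if cv2.contourArea(c)>300 else -9999);print('lid px',cv2.boundingRect(c))
x,y,w,hh=cv2.boundingRect(c);x0=max(0,x-40);y0=max(0,y-110);cv2.imwrite('pics/s3c.png',cv2.resize(f['color'][y0:y0+190,x0:x0+220],None,fx=3,fy=3)[:,:,::-1])
E
```

```text
[0.42315877 0.31400594 0.15689108] 0.05963782024881996
[0.415632   0.3471733  0.14213729]
t 18.45 dist 37.1 ang 1.3 rows 4 F [ 0.   0.8 -0.5] w 0.0596
[[2.4, -8.5, -2.9, 0.0, 0.3, -0.1], [2.4, -8.5, -2.9, 0.0, 0.3, -0.1], [2.5, -8.5, -2.9, 0.0, 0.3, -0.1], [2.5, -8.5, -2.9, 0.0, 0.3, -0.1]]
lid px (187, 172, 44, 29)
```

View pics/s3c.png

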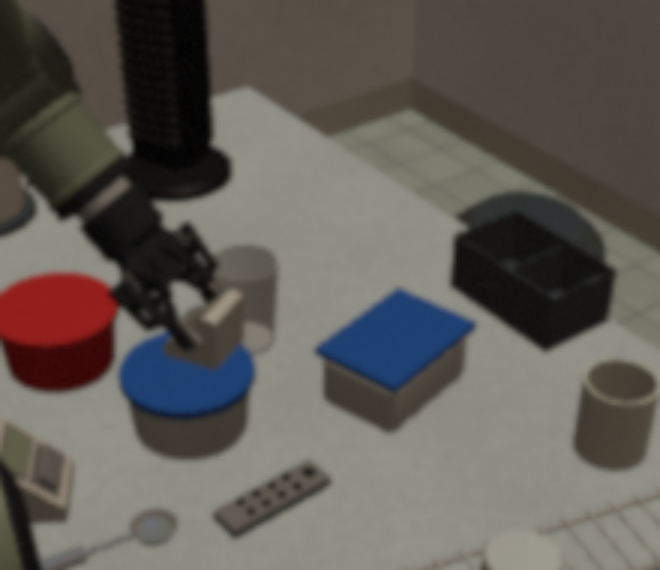

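Emit:
{"op": "arm_command", "data": {"targets": [[2.4,-8.5,-2.9,0,0.3,0],[2.4,-8.5,-2.9,0,0.3,0],[2.5,-8.5,-2.9,0,0.3,0],[2.5,-6,-2.5,0,0.3,0],[0,0,0,0,0,0]]}}

```text
clock: 19.0
position: [0.4186, 0.3448, 0.1426]
tool_rot: [2.389, -0.004, 0.513]
force: [-0.0, 0.1, -1.5]
grip_width: 0.0593
```

```bash
python3 - <<'E'
from h import *
s=bot.observe();print(s['position'],s['grip_width'])
for h in(30,5):
    p,R=pose(tl((.414,.350),-60,1.9,0,80+33.6+h),30,43);print(p);rows(p,R,5)
f=save('top','t3');P=cloud(f);Q=P.reshape(-1,3)
h=cv2.cvtColor(f['color'],cv2.COLOR_RGB2HSV).reshape(-1,3)
k=(h[:,1]>130)&((h[:,0]<6)|(h[:,0]>174))&(Q[:,2]>.05)&(Q[:,1]>.3);print('red',np.median(Q[k],0),k.sum())
k=(Q[:,2]>.09)&(Q[:,2]<.125)&(Q[:,0]>.48)&(Q[:,0]<.62)&(Q[:,1]>.38)&(Q[:,1]<.56);print('tumbler',np.median(Q[k],0),k.sum(),Q[k].min(0))
E
```

```text
[0.41864511 0.34484282 0.14261071] 0.05925999744284402
[0.415632   0.3471733  0.14213729]
t 19.0 dist 3.8 ang 0.7 rows 5 F [-0.   0.1 -1.5] w 0.0593
[[-0.3, -0.6, -0.4, 0.0, 0.1, -0.1], [-0.3, -0.6, -0.4, 0.0, 0.1, -0.1], [-0.3, -0.6, -0.4, 0.0, 0.1, -0.1], [-0.3, -0.6, -0.4, 0.0, 0.1, -0.1], [-0.3, -0.6, -0.4, 0.0, 0.1, -0.1]]
[0.415632   0.3471733  0.11713729]
t 19.0 dist 25.8 ang 0.7 rows 5 F [-0.   0.1 -1.5] w 0.0593
[[-0.3, -4.0, 3.2, 0.0, 0.1, -0.1], [-0.3, -4.0, 3.2, 0.0, 0.1, -0.1], [-0.3, -4.0, 3.2, 0.0, 0.1, -0.1], [-0.3, -4.0, 3.2, 0.0, 0.1, -0.1], [-0.3, -4.0, 3.2, 0.0, 0.1, -0.1]]
red [0.299277   0.51756779 0.07951621] 324
tumbler [0.56104132 0.45474548 0.1086049 ] 260 [0.51344116 0.40610537 0.09017921]
```

Clear of the red tub and the tumbler. Lower slowly.

Emit:
{"op": "arm_command", "data": {"targets": [[-0.5,-4,3.2,0,0.2,-0.2],[-0.5,-4,3.2,0,0.2,0],[-0.5,-4,3.2,0,0,0],[0,-4,3.2,0,0,0],[0,-2,1.6,0,0,0],[0,0,0,0,0,0]]}}

```text
clock: 19.65
position: [0.416, 0.3456, 0.118]
tool_rot: [2.388, -0.006, 0.519]
force: [0.3, 0.4, -1.6]
grip_width: 0.059
```

```bash
python3 - <<'E'
from h import *
s=bot.observe();print(s['position'],s['grip_width'])
for h in(0,):
    p,R=pose(tl((.414,.350),-60,1.9,0,80+33.6+h),30,43);print(p);rows(p,R,4)
E
```

```text
[0.41601963 0.345555   0.11802203] 0.05896283245875894
[0.415632   0.3471733  0.11213729]
t 19.65 dist 6.1 ang 0.5 rows 4 F [ 0.3  0.4 -1.6] w 0.059
[[0.1, -1.3, 0.8, 0.1, -0.0, -0.1], [0.1, -1.3, 0.8, 0.1, -0.0, -0.1], [0.1, -1.3, 0.8, 0.1, -0.0, -0.1], [0.1, -1.3, 0.8, 0.1, -0.0, -0.1]]
```

Emit:
{"op": "arm_command", "data": {"targets": [[0,-1.3,0.8,0.1,0,0],[0,-1.3,0.8,0.1,0.2,0],[0,-0.9,0.7,0,0,0],[0,-0.7,0.7,0,0,0]]}}

```text
clock: 20.05
position: [0.4157, 0.3466, 0.1129]
tool_rot: [2.392, -0.01, 0.521]
force: [0.4, -0.2, -1.7]
grip_width: 0.0591
```

Emit:
{"op": "arm_command", "data": {"targets": [[0,-0.7,0.7,0,0,0],[0,-0.7,0.7,0,0,0]]}}

```text
clock: 20.25
position: [0.4159, 0.3467, 0.1121]
tool_rot: [2.39, -0.01, 0.521]
force: [-3.2, 3.2, 10.2]
grip_width: 0.0598
```

Contact with the lid (10 N up). Relax, release, retract.

Emit:
{"op": "arm_command", "data": {"targets": [[0,0,0,0,0,0],[0,0,0,0,0,0]]}}

```text
clock: 20.45
position: [0.4159, 0.3468, 0.1124]
tool_rot: [2.39, -0.01, 0.521]
force: [0.3, -0.3, -1.0]
grip_width: 0.0594
```

Emit:
{"op": "arm_command", "data": {"targets": [[0,0,0,0,0,0],[0,0,0,0,0,0],[0,0,0,0,0,0],[0,0,0,0,0,0],[0,0,0,0,0,0],[0,0,0,0,0,0]], "grip": 100}}

```text
clock: 21.05
position: [0.4161, 0.3466, 0.1123]
tool_rot: [2.39, -0.011, 0.521]
force: [0.8, 0.1, -0.4]
grip_width: 0.0857
```

Emit:
{"op": "arm_command", "data": {"targets": [[0,0,-4,0,0,0],[0,0,-10,0,0,0],[0,0,-15,0,0,0],[0,0,-18,0,0,0],[0,0,-18,0,0,0],[0,0,-15,0,0,0],[0,0,-8,0,0,0],[0,0,0,0,0,0]]}}

```text
clock: 21.85
position: [0.3826, 0.4031, 0.1821]
tool_rot: [2.392, -0.011, 0.522]
force: [0.2, -0.3, 0.0]
grip_width: 0.0855
```

```bash
python3 - <<'E'
from h import *
f=save('wrist','w5');g=save('side','s5');t=save('top','t5');print(f['s']['position'],f['s']['force'])
for q in(f,g):
    Q=cloud(q).reshape(-1,3);h=cv2.cvtColor(q['color'],cv2.COLOR_RGB2HSV).reshape(-1,3)
    k=(np.hypot(Q[:,0]-.414,Q[:,1]-.35)<.055)&(Q[:,2]>.09)&(Q[:,2]<.146);print('timer',k.sum(),Q[k].max(0),cv2.minAreaRect((Q[k][:,:2]*1e3).astype(np.float32)))
    k=(np.hypot(Q[:,0]-.414,Q[:,1]-.35)<.09)&(abs(Q[:,2]-.08)<.004)&(h[:,0]>100)&(h[:,0]<125)&(h[:,1]>90);print('lid',cv2.minEnclosingCircle((Q[k][:,:2]*1e3).astype(np.float32)))
top=[cv2.resize(q['color'],None,fx=.78,fy=.78) for q in(f,t)]
cv2.imwrite('pics/fin.png',np.hstack(top)[:,:,::-1])
E
```

```text
[0.38264088 0.40305339 0.18211872] [ 0.24136833 -0.31186587  0.04591116]
timer 8117 [0.45206695 0.39320734 0.14172534] ((412.2654113769531, 351.886474609375), (60.20914840698242, 64.21842956542969), 29.694787979125977)
lid ((413.82232666015625, 350.2510986328125), 75.07998657226562)
timer 382 [0.4582732  0.37082145 0.14403012] ((416.0000305175781, 346.18316650390625), (67.10095977783203, 62.68027877807617), 29.473743438720703)
lid ((413.5807189941406, 346.4510498046875), 75.5858154296875)
```

View pics/fin.png

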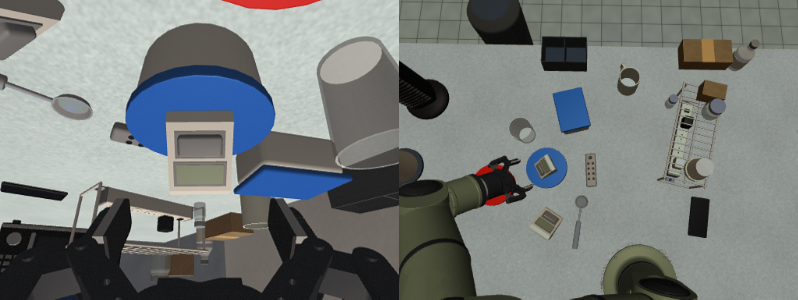

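The timer stands upright on the round lid (right half, px (545,166)), about 2 mm from its centre. The remote, tumbler, square tub, mug and salt are where they were. Handing in.

```bash
python3 -c "
from workcell import bot
print(bot.job_done())"
```

```text
the job is handed in; nothing more can be done
None
```

The timer was started and now stands upright in the middle of the round tub's blue lid, released. I handed the job in at about 22 s of the 72 s.

- **Backed to the rail:** I carried the smaller timer just clear of the table and slid only the last part to the rail. At contact the push back was about 28 N. The camera showed its back flush and square to the rail.
- **Key:** I pressed it along its own axis, with the timer against the rail. It reached its stop after about 5 mm and was held there for about 0.3 s. The next picture showed the key sprung back and the timer unmoved.
- **Placing:** The wrist camera put the timer about 2 mm from the lid centre, upright and square. The side camera also put it within about 3 mm. The gripper was about 90 mm clear of it, with no force reading.
- **Other objects:** In the last top view the remote, tumbler, square tub, mug, salt and both look-alikes appear where they started. I checked this by eye only, except that the round lid measured at its old position.

**Force at the key stop:** it briefly reached about 43 N at the fingertips. The 40 N limit is stated for the arm and gripper body, and the wrist limit is 120 N, so I think it passes, but it was more than I meant to use.

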